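# Put the label printer's battery on charge

### The job

Put the label printer's flat battery on charge. Squeeze the two orange side tabs of the grey battery cover together to free it, lift it off rear end first and set it aside; lay the battery in the black charging cradle, contacts to the pins; then put the cover back, tongue first, swung fully down with both tabs caught. Do not lift, tip or drag the printer about, and leave the other things on the desk where they are.

Things in the scene. Friction and masses are not known exactly. Their poses are not given: they have to be found in the camera images.
- printer: White label printer standing loose on the desk, 190 mm long (x) by 84 wide (y), about 1.2 kg. Origin: centre of its underside; +x runs from the label slot (front) to the rear, z up. Head with keys: x -95 to -25 mm, 66 mm high. Behind it a flat deck 34 mm above the desk carries the battery, under the cover, in a recess 8 mm deep.
- cover_home (a point): Point of the printer where cover_grip lies when the cover is home: x +68, y 0, z +49 mm from the printer's origin; axes as the printer's. The catch well lies under it: an opening in the deck, x 54 to 84 mm and y -22.5 to +22.5 mm from the printer's origin, 18 mm deep; its two long lips (6 mm thick) hold the catches down.
- tongue_pocket (a point): Point of the printer at the mouth of the pocket for the cover's tongue, in the head's rear face, mid-width, on the deck (x -25, z 34 mm from the printer's origin). The pocket is 34 mm wide (y), 7 mm high upward from here and 8 mm deep towards -x.
- cover_grip (a point): Grey battery cover: point half-way between its two orange tabs at their mid-height; axes as the cover's (as the printer's when home). Loose hood, 70 g, 108 mm long, 48 wide, 26 high: from here 88 mm forward (-x), 20 to the rear, 15 down to its lower edge, 11 up to the roof. Ribbed tab faces 22 mm long (x), 16 high, 61 mm apart (y) at rest, 51 pressed.
- cover_tongue (a point): Tip of the cover's tongue, mid-width, mid-thickness (cover_grip is 99 mm to the rear and 11 mm higher). Tongue: 30 mm wide, 3 thick, 11 long, underside 2.5 mm above the cover's lower edge; home, it lies 6 mm deep in the pocket. Swing the rear up 0.21 rad about the lower front edge until the legs are out of the well, then draw back 8 mm or more; refit in reverse.
- tab_left (a joint): Orange tab on the cover's +y side: 0 out (caught), up to 0.005 m pressed. Spring 4 N at first, 8.5 N fully in. Under it a leg with an outward catch reaches 14 mm below the cover's lower edge, 3 mm under the well's lip; it clears the lip beyond about 0.003. Lowered squeezed and let go, or pressed down, it catches. On the desk the cover stands on legs and front edge, rear up 0.18 rad.
- tab_right (a joint): The same tab, spring, leg and catch on the cover's -y side.
- battery_mid (a point): Centre of the black and blue battery block, 56 mm long (x), 30 wide (y), 29 high, about 140 g. In the printer it lies loose in the deck recess, centre 18 mm behind the printer's origin and 40.5 mm above the desk, standing 21 mm above the deck.
- battery_contacts (a point): Middle of the battery's end that bears the three brass contacts (28 mm towards -x from battery_mid).
- cradle_seat (a point): Where the centre of the battery lies when it is in the charging cradle: a black cradle fixed to the desk, 92 mm (x) by 60 mm, with a well 64 mm (x) by 37 mm, floor 8 mm above the desk, rim 17 mm, a raised end (26 mm) with three brass pins at -x and a small red lamp at +x. This point is 22.5 mm above the desk; the battery lies along x.
- cradle_pins (a point): Where battery_contacts lies when the battery is in the cradle: 28 mm towards -x from cradle_seat, by the brass pins.
- notebook: Red notebook, 125x88x12 mm, a bystander.
- marker: Blue and white marker pen, 135 mm long, a bystander.
- sticky_pad: Yellow pad of sticky notes, 76x76x17 mm, a bystander.
- card_case: Small blue-grey and black card case, 36x52x10 mm, a bystander.
- binder_clip: Black binder clip, 32x15x35 mm, a bystander.
Things that resemble listed ones, but are neither listed nor needed, are in the scene too. What is shaped like the part that bears cover_grip but purple is not meant.

How it is judged:
On the way, in this order (a step that is already met when the one before it is completed fails the run):
1. both tabs are squeezed in while the cover is still down (value of joint each of tab_left, tab_right above 0.0025 m and distance between cover_grip and cover_home below 0.012 m), for 0.05 s.
2. the cover is off and away from the printer (horizontal distance between cover_grip and cover_home above 0.09 m), for 0.2 s.
3. the battery lies in the cradle, let go (horizontal distance between battery_mid and cradle_seat below 0.009 m and horizontal distance between battery_contacts and cradle_pins below 0.012 m and z of battery_mid in the frame of cradle_seat between -0.004 and 0.004 m and angle between the x axis of battery_mid and the x axis of cradle_seat, either way round below 0.2 rad and angle between the z axis of battery_mid and the z axis of cradle_seat, either way round below 0.1 rad and contact force between battery and the fingers below 0.1 N), for 0.3 s.
At the end, for the whole second after the job is handed in: The cover is home on the printer (within 6 mm along, 4 mm across, 3 mm in height, 0.05 rad level) with both tabs sprung out to within 1.5 mm; the battery lies flat in the cradle, contacts at the pins (within 9 mm, 4 mm in height, 0.2 rad); the printer stands level (x of cover_grip in the frame of cover_home between -0.006 and 0.006 m and y of cover_grip in the frame of cover_home between -0.004 and 0.004 m and z of cover_grip in the frame of cover_home between -0.003 and 0.003 m and angle between the z axis of cover_grip and the z axis of cover_home, either way round below 0.05 rad and angle between the x axis of cover_grip and the x axis of cover_home, either way round below 0.06 rad and value of joint each of tab_left, tab_right below 0.0015 m and horizontal distance between battery_mid and cradle_seat below 0.009 m and horizontal distance between battery_contacts and cradle_pins below 0.012 m and z of battery_mid in the frame of cradle_seat between -0.004 and 0.004 m and angle between the x axis of battery_mid and the x axis of cradle_seat, either way round below 0.2 rad and angle between the z axis of battery_mid and the z axis of cradle_seat, either way round below 0.1 rad and linear speed of printer below 0.01 m/s and angle between printer's own z axis and vertical below 0.03 rad); the robot touches nothing.
It fails at once if the printer is lifted or tipped (angle between printer's own z axis and vertical above 0.12 rad or height (world z) of printer above 0.012 m).
It fails at once if the printer is dragged more than 50 mm (distance of printer from where it was at the start of the episode above 0.05 m).
It fails at once if another thing on the desk is moved more than 30 mm (distance of any of notebook, marker, sticky_pad, card_case, binder_clip from where it was at the start of the episode above 0.03 m).
It also fails if it takes over 64 s, if anything falls off the work surface, if the arm or the gripper's body presses on something with over 40 N, if the wrist force passes 120 N, or if a joint passes its speed limit or range.

### The arm

A 7-joint arm with a two-finger parallel gripper is mounted at the origin on a cart in front of the work surface, level with it; the furniture and walls round the work are solid. World frame = base frame: x ahead of the robot, y to its left, z up, the work surface at z = 0. Lengths are in m, angles in rad, forces in N, time in s.
With the tool pointing down it reaches from about 0.425 to 0.925 m from the base axis. Payload 6.8 kg.
Tool frame: the origin (TCP) lies midway between the tips of the shut fingers; the grasp point (between the pads) lies 19 mm behind it; z points along the fingers, y is the line along which they close (so a half turn about z gives the same grasp; the last joint's range is limited). The gripper opens to 85 mm and grips with 20 to 120 N. Pads are 22 mm wide; open, the fingers measure 114 mm over their backs; the gripper's body (76 mm by 85 mm) begins 54 mm behind the grasp point. The pads swing forward as they close: fully open they stand 13 mm farther back than shut.
Start: joints at [1.081, 0.477, 0.022, 1.555, -0.011, 1.109, -0.083], TCP at [0.252, -0.626, 0.203] pointing down, gripper open.
Joint ranges: [-2.96, 2.96], [-0.34, 2.1], [-1.41, 1.46], [0.24, 2.44], [-1.37, 4.51], [0.17, 1.92], [-2.96, 2.96]. Speed limits (rad/s): [2.39, 2.39, 3.14, 3.14, 3.14, 3.14, 3.14].

### API

Orientations are given as a rotation vector (axis times angle).
In Python, from bench import get_obs, grab_frame, camera_params, r gives the robot as it stands.
- The arm moves only by the shell command python3 -m jog 'ROWS' [FORCE]. ROWS is JSON, a list of rows, each an object of numbers: "rx", "ry", "rz": the turn, a rotation vector about the world's x, y, z scaled (see below); "x", "y", "z": the shift along the world's x, y, z scaled (see below); "jaw": the opening, from -1 (shut) to 1 (fully open). In form: [{"rx": .., "ry": .., "rz": .., "x": .., "y": .., "z": .., "jaw": ..}, ...]. A call has 1 to 8 rows; each row shifts and turns the commanded pose from where the row before left it; what a row does not reach is not made up. The controller multiplies each number of a shift by 60 mm and each number of a turn by 10 degrees. A row lasts 1/8 s, in which the tool goes at most 62.5 mm and 10.7 degrees, less where a joint would pass 70% of its speed; a pose out of reach is approached as far as the arm can. A call with a number of a shift or a turn outside -1 to 1 is refused whole. A call with a gripper value outside its range is refused whole. The fingers move at their own pace and stop on an object; FORCE is the grip in N (left out, the last holds). Time passes only in rows, so rows that do not move let the fingers close. It gives the time, the measured TCP pose, the force, the opening and the grip force at its end, in the units of the state.
- get_obs(): the state, without advancing time (a new reading comes with each control period).
- grab_frame(name): name is "scene" or "top"; returns the picture (384x512x3 uint8, red, green, blue); there is no depth.
- camera_params(name): a dict with "fx", "fy", "cx", "cy" (pixels), "R" (3x3) and "t" (3): a world point X has camera coordinates R X + t. Camera axes: x right, y down, z forward; pixel columns grow to the right and rows downward; lengths in m; the calibration is good to about 2 mm. A picture is of the moment at which its call begins. camera_params takes no time and is no camera call.
- r.hand_in(): hands the job in; it is judged then, once.
The state is a dict: "clock": time; "joints": joint angles; "qvel": joint speeds; "tau": joint torques, N m; "tcp_pos": TCP position; "orientation": TCP orientation; "contact_force": force on the tool from outside, world axes, zero at the start; "moment": the same for the moment, N m; "grip_width": finger opening in m; "gripper_force": force on a finger pad.
Only numpy, scipy, OpenCV 4.12 (cv2) and the standard library are available. Lean on these libraries where they do the work, as an engineer would, in place of code of your own. Each camera call takes 0.05 s, during which the arm holds its last target. There are 200 camera calls.

## Working session

There is one attempt and no reset: what is moved stays moved. The work goes in short steps, Python scripts to look and compute and a shell command to move; the robot and the scene stay as the last step left them, time stands still between calls to the robot, and variables do not carry over. Pictures are saved under pics/ and viewed, at most 10 in all, crops included, and the job is handed in when it is done.

```bash
ls; mkdir -p pics; cat > h.py <<'E'
import numpy as np,cv2
from bench import get_obs,grab_frame,camera_params,r
def ray(n,u,v,z):
    c=camera_params(n);R=np.array(c['R']);t=np.array(c['t'])
    d=R.T@np.array([(u-c['cx'])/c['fx'],(v-c['cy'])/c['fy'],1]);o=-R.T@t
    return o+d*(z-o[2])/d[2]
def proj(n,X):
    c=camera_params(n);p=np.array(c['R'])@np.array(X)+np.array(c['t'])
    return c['fx']*p[0]/p[2]+c['cx'],c['fy']*p[1]/p[2]+c['cy']
def save(n,f,crop=None,s=1.5):
    im=grab_frame(n)[:,:,::-1]
    if crop: x0,y0,x1,y1=crop;im=im[y0:y1,x0:x1]
    cv2.imwrite('pics/'+f,cv2.resize(im,None,fx=s,fy=s,interpolation=cv2.INTER_CUBIC))
E
python3 - <<'E'
from h import *
save('scene','s0.png');save('top','t0.png')
for n in('scene','top'):
    c=camera_params(n);R=np.array(c['R']);print(n,c['fx'],-R.T@np.array(c['t']),R.round(3).tolist())
print(get_obs())
E
```

```text
pics
scene 493.908367515419 [ 0.99378212 -0.75175908  1.16318572] [[0.859, 0.512, -0.004], [0.396, -0.67, -0.628], [-0.324, 0.537, -0.779]]
top 393.20174601041765 [0.37994576 0.01054331 1.32469953] [[0.02, -1.0, -0.006], [-0.992, -0.019, -0.128], [0.128, 0.008, -0.992]]
{'clock': 0.1, 'joints': array([ 1.08090868,  0.47774256,  0.02232501,  1.55629633, -0.01150704,
        1.10927972, -0.08313281]), 'qvel': array([-0.00086311, -0.00185311,  0.00019522, -0.00237677,  0.00081763,
       -0.00068263, -0.00027694]), 'tau': array([ 4.39913711e-03, -5.97761893e+01,  1.61424547e+00, -2.81954563e+01,
        1.29027411e-02,  5.02833733e-03,  3.52323866e-05]), 'tcp_pos': array([ 0.25129046, -0.62589319,  0.20242952]), 'orientation': array([-3.08300698e+00, -5.95782005e-01,  6.31913857e-04]), 'contact_force': array([ 0.13014583, -0.12238044,  1.15989169]), 'moment': array([-0.03681786,  0.02718052,  0.05712814]), 'gripper_force': 0.0, 'grip_width': 0.08506518712092787}
```

View pics/s0.png

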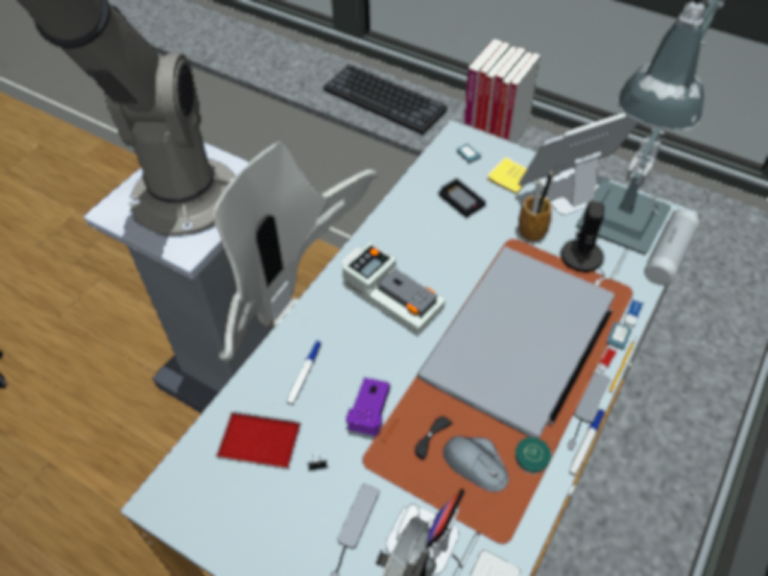

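View pics/t0.png

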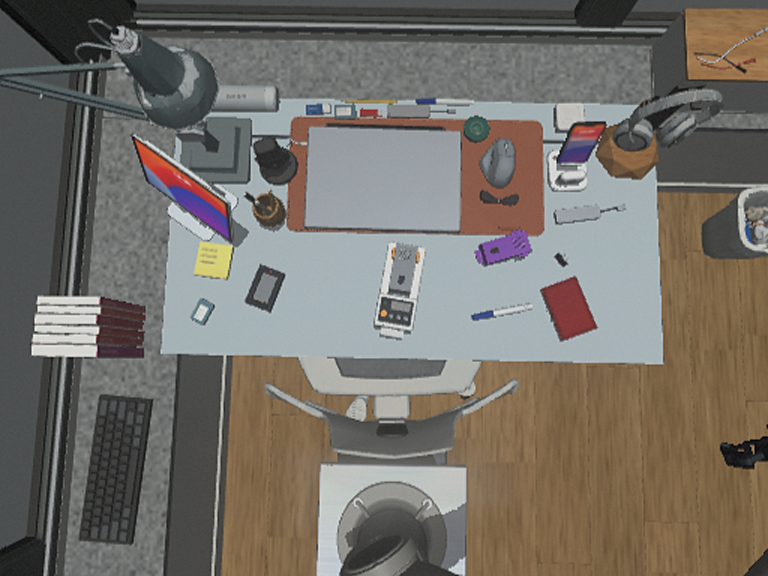

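The scene shows the printer at (395,287), the cradle at (462,197) and a purple decoy at (370,405). The top view shows the printer at (400,288), rear upwards, and the cradle at (265,288). Next I'll take closer crops.

```bash
python3 - <<'E'
from h import *
save('top','t1.png',(155,150,290,235),5.9)
save('scene','s1.png',(215,110,305,230),5)
E
```

```text
(no output)
```

View pics/t1.png

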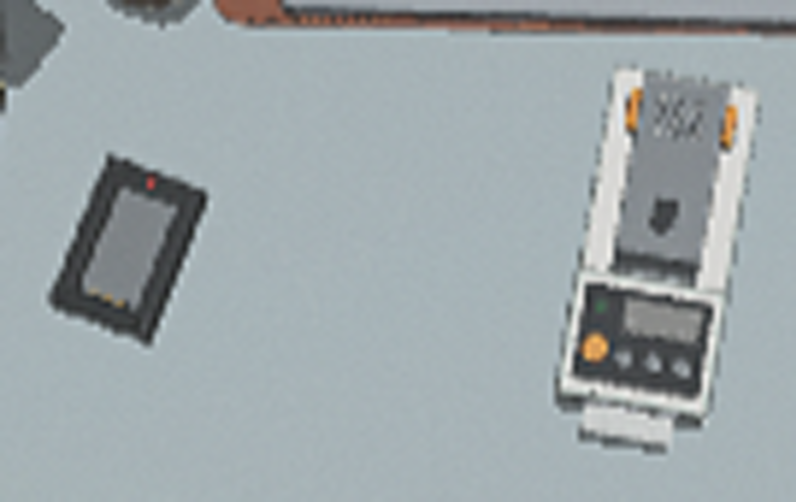

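View pics/s1.png

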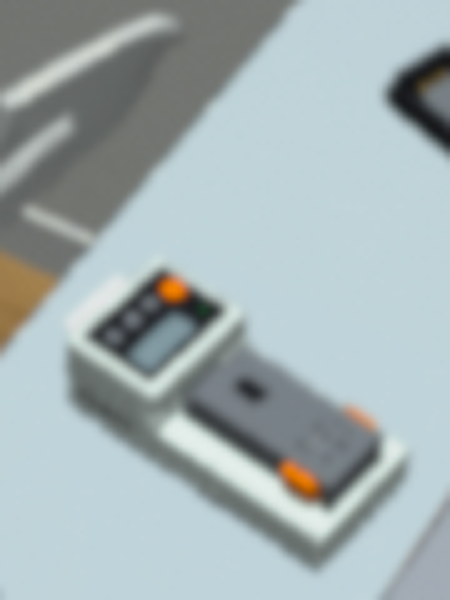

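```bash
cat > fit.py <<'E'
from h import *
from scipy.optimize import least_squares
def fit(P,x0):
    # P: list (cam,u,v,local xyz mm)
    def res(q,full=True):
        c,s=np.cos(q[2]),np.sin(q[2]);o=[]
        for n,u,v,L in P:
            a=np.array(L)/1000;X=[q[0]+c*a[0]-s*a[1],q[1]+s*a[0]+c*a[1],a[2]]
            o+=list(np.array(proj(n,X))-(u,v))
        return np.array(o)
    s=least_squares(res,x0,loss='soft_l1');return s.x,res(s.x)
T=lambda u,v,L:('top',u/5.9+155,v/5.9+150,L)
S=lambda u,v,L:('scene',u/5+215,v/5+110,L)
E
python3 - <<'E'
from fit import *
Pt=[T(615,68,(95,42,34)),T(758,88,(95,-42,34)),T(583,272,(-25,42,66)),T(727,292,(-25,-42,66)),T(560,395,(-95,42,66)),T(706,415,(-95,-42,66)),T(634,110,(68,28,56)),T(729,127,(68,-28,56))]
Ps=[S(407,450,(95,42,34)),S(318,560,(95,-42,34)),S(240,312,(-25,42,66)),S(152,382,(-25,-42,66)),S(70,325,(-95,-42,66)),S(163,262,(-95,42,66))]
for P in(Pt,Ps,Pt+Ps):
    x,r_=fit(P,[.6,0,0]);print(x.round(4),r_.round(1).tolist())
x=np.array(x);c,s=np.cos(x[2]),np.sin(x[2])
print('cover_home',x[0]+c*.068,x[1]+s*.068,'batt',x[0]+c*.018,x[1]+s*.018)
C=[T(110,157,(46,30,17)),T(207,192,(46,-30,17)),T(150,345,(-46,-30,24)),T(52,302,(-46,30,24))]
x,r_=fit(C,[.6,.3,0]);print('cradle',x.round(4),r_.round(1).tolist())
for u,v,z in((150,183,.017),(108,300,.017),(122,190,.012),(172,207,.012),(135,303,.012),(85,290,.012)):
    p=ray('top',u/5.9+155,v/5.9+150,z)[:2]-x[:2];c,s=np.cos(x[2]),np.sin(x[2]);print((c*p[0]+s*p[1])*1e3,(-s*p[0]+c*p[1])*1e3)
E
```

```text
[ 0.5377 -0.01   -0.1394] [-0.3, -0.3, 0.4, 0.3, -0.8, -0.6, 0.6, 0.1, -0.4, 0.0, 0.8, 0.8, -0.6, -0.0, 0.2, -0.2]
[ 0.5403 -0.0092 -0.1895] [0.5, 0.6, -0.9, -3.1, 2.3, -0.5, 0.1, 2.7, -1.3, 1.4, -0.0, -2.5]
[ 0.5387 -0.0096 -0.1567] [0.2, -0.7, 0.7, 0.3, -1.0, -1.2, 0.3, -0.0, -1.0, -0.6, 0.2, 0.6, -0.3, -0.4, 0.5, -0.3, 0.3, -0.5, -0.4, -3.7, 1.2, -0.7, -0.2, 3.0, -2.2, 2.1, -1.6, -2.2]
cover_home 0.6059116745386773 -0.020231384312383176 batt 0.5565241001451482 -0.01242962197790861
cradle [ 0.5301  0.2905 -0.3191] [0.2, -0.1, 0.4, -0.1, -0.1, -0.5, -0.4, 0.8]
39.19396969940797 3.509229413441908
-31.36101235907865 2.081429705731254
30.43833175583743 18.409905195374673
30.773150418931678 -12.108007311525958
-27.759929109966592 -11.832058574278788
-30.29174996145488 17.70204767959987
```

```bash
python3 - <<'E'
from fit import *
C=[T(110,157,(46,30,17)),T(207,192,(46,-30,8)),T(150,345,(-46,-30,0)),T(52,302,(-46,30,6))]
x,r_=fit(C,[.6,.3,0]);print('cradle outer',x.round(4),r_.round(1).tolist())
W=[T(122,190,(32,18.5,8)),T(172,207,(32,-18.5,17)),T(135,305,(-32,-18.5,17)),T(85,291,(-32,18.5,8))]
x,r_=fit(W,[.6,.3,0]);print('well',x.round(4),r_.round(1).tolist())
E
python3 -m jog '[{"x":0.5,"y":1,"rz":-1},{"x":0.5,"y":1,"rz":-1},{"x":0.5,"y":1,"rz":-1},{"x":0.6,"y":1,"z":0},{"x":0.6,"y":1},{"x":0.6,"y":1},{"x":0.6,"y":1},{"x":0.6,"y":1}]' 20
```

```text
cradle outer [ 0.5313  0.2932 -0.3499] [-0.1, -0.6, 0.3, 0.2, -0.0, -0.2, -0.2, 0.5]
well [ 0.5311  0.293  -0.3123] [-0.4, -0.6, 0.8, -0.3, 0.4, 1.0, -0.8, 0.1]validation failed for argument at $[0]...
```

```bash
python3 -m jog '[{"rx":0,"ry":0,"rz":-1,"x":0.5,"y":1,"z":0,"jaw":1},{"rx":0,"ry":0,"rz":-1,"x":0.5,"y":1,"z":0,"jaw":1},{"rx":0,"ry":0,"rz":-1,"x":0.5,"y":1,"z":0,"jaw":1},{"rx":0,"ry":0,"rz":0,"x":0.6,"y":0.8,"z":0,"jaw":1},{"rx":0,"ry":0,"rz":0,"x":0.6,"y":0.8,"z":0,"jaw":1},{"rx":0,"ry":0,"rz":0,"x":0.6,"y":0.8,"z":0,"jaw":1},{"rx":0,"ry":0,"rz":0,"x":0.6,"y":0.8,"z":0,"jaw":1},{"rx":0,"ry":0,"rz":0,"x":0.6,"y":0.8,"z":0,"jaw":1}]' 20
```

```text
clock: 1.2
tcp_pos: [0.5162, -0.2171, 0.2034]
orientation: [3.133, -0.223, 0.0]
contact_force: [1.1, 0.0, 0.2]
grip_width: 0.0853
gripper_force: 0.0
```

```bash
python3 -m jog '[{"rx":0,"ry":0,"rz":0,"x":0.36,"y":0.8,"z":0,"jaw":1},{"rx":0,"ry":0,"rz":0,"x":0.36,"y":0.8,"z":0,"jaw":1},{"rx":0,"ry":0,"rz":0,"x":0.36,"y":0.8,"z":0,"jaw":1},{"rx":0,"ry":0,"rz":0,"x":0.36,"y":0.78,"z":0,"jaw":1},{"rx":0,"ry":0,"rz":0,"x":0,"y":0,"z":-0.7,"jaw":1},{"rx":0,"ry":0,"rz":0,"x":0,"y":0,"z":-0.7,"jaw":1},{"rx":0,"ry":0,"rz":0,"x":0,"y":0,"z":0,"jaw":1},{"rx":0,"ry":0,"rz":0,"x":0,"y":0,"z":0,"jaw":1}]'; python3 -c "
from h import *
print(get_obs()['tcp_pos'])
im=cv2.resize(grab_frame('top')[140:240:,200:330,::-1],None,fx=4.5,fy=4.5,interpolation=2)
im2=cv2.resize(grab_frame('scene')[130:260,210:330,::-1],(415,450),interpolation=2)
cv2.imwrite('pics/c0.png',im);cv2.imwrite('pics/c1.png',im2)"
```

```text
clock: 2.2
tcp_pos: [0.6027, -0.028, 0.1207]
orientation: [-3.133, 0.223, -0.003]
contact_force: [0.5, 0.3, 0.2]
grip_width: 0.0853
gripper_force: 0.0
[ 0.60269914 -0.02801452  0.12071514]
```

```bash
python3 -m jog '[{"rx":0,"ry":0,"rz":0,"x":0.04,"y":0.14,"z":0,"jaw":1},{"rx":0,"ry":0,"rz":0,"x":0,"y":0,"z":-0.5,"jaw":1},{"rx":0,"ry":0,"rz":0,"x":0,"y":0,"z":-0.5,"jaw":1},{"rx":0,"ry":0,"rz":0,"x":0,"y":0,"z":-0.4,"jaw":1},{"rx":0,"ry":0,"rz":0,"x":0,"y":0,"z":0,"jaw":1},{"rx":0,"ry":0,"rz":0,"x":0,"y":0,"z":0,"jaw":1}]'; python3 -c "
from h import *
im=cv2.resize(grab_frame('top')[140:240:,220:320,::-1],(400,400),interpolation=2)
im2=cv2.resize(grab_frame('scene')[140:240,220:320,::-1],(400,400),interpolation=2)
cv2.imwrite('pics/c2.png',np.hstack([im,im2]))"
```

```text
clock: 3.05
tcp_pos: [0.6053, -0.019, 0.0367]
orientation: [-3.133, 0.222, -0.003]
contact_force: [0.2, 0.5, -0.1]
grip_width: 0.0857
gripper_force: 0.0
```

View pics/c2.png

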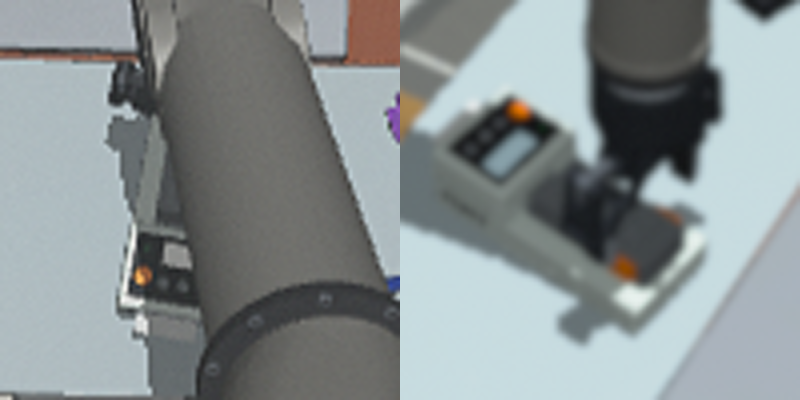

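The right view shows the near fingertip at about (595,250) and the near orange tab at about (625,268). I'll compare those with the predicted projections.

```bash
python3 - <<'E'
from h import *
T=np.array([.6053,-.019]);a=-.141;R=np.array([[np.cos(a),-np.sin(a)],[np.sin(a),np.cos(a)]])
def p(x,y,z):
    q=T+R@np.array([x,y])/1e3;u,v=proj('scene',[*q,z/1e3]);return round((u-220)*4+400),round((v-140)*4)
for l in((0,-43,50),(11,-43,50),(-11,-43,50),(0,-57,50),(0,43,50),(0,-28,56),(0,-30,49),(0,28,56),(27,-42,34),(27,42,34),(-93,-42,66),(-163,42,66)):print(l,p(*l))
E
```

```text
(0, -43, 50) (603, 279)
(11, -43, 50) (615, 287)
(-11, -43, 50) (590, 271)
(0, -57, 50) (590, 292)
(0, 43, 50) (678, 202)
(0, -28, 56) (616, 260)
(0, -30, 49) (614, 268)
(0, 28, 56) (665, 210)
(27, -42, 34) (634, 312)
(27, 42, 34) (706, 236)
(-93, -42, 66) (500, 198)
(-163, 42, 66) (501, 81)
```

```bash
python3 -c "
from h import *
save('scene','c3.png',(240,160,305,225),9)"
```

```text
(no output)
```

View pics/c3.png

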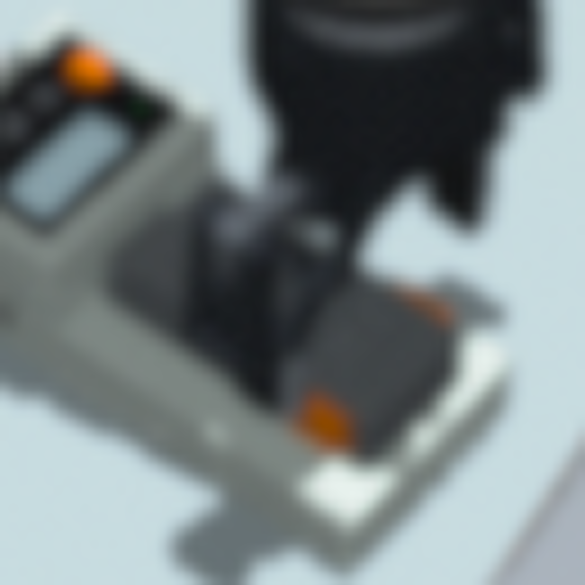

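Near fingertip at (265,405), far one at (470,225), tabs at (325,422) and (430,305). The fingers straddle the tabs but sit slightly high and about 2–4 mm forward. I'll nudge back and down, then close.

```bash
python3 -m jog '[{"rx":0,"ry":0,"rz":0,"x":0.03,"y":0,"z":-0.09,"jaw":1},{"rx":0,"ry":0,"rz":0,"x":0,"y":0,"z":0,"jaw":0.55},{"rx":0,"ry":0,"rz":0,"x":0,"y":0,"z":0,"jaw":0.45},{"rx":0,"ry":0,"rz":0,"x":0,"y":0,"z":0,"jaw":0.35},{"rx":0,"ry":0,"rz":0,"x":0,"y":0,"z":0,"jaw":0.3},{"rx":0,"ry":0,"rz":0,"x":0,"y":0,"z":0,"jaw":0.3}]' 20
```

```text
clock: 3.95
tcp_pos: [0.606, -0.0195, 0.0299]
orientation: [3.134, -0.222, 0.0]
contact_force: [-0.6, -0.0, -0.2]
grip_width: 0.0554
gripper_force: 0.0
```

```bash
python3 -m jog '[{"rx":0,"ry":0,"rz":0,"x":0,"y":0,"z":0,"jaw":0.2},{"rx":0,"ry":0,"rz":0,"x":0,"y":0,"z":0,"jaw":0.2}]'; python3 -c "
from h import *
save('scene','c4.png',(240,160,305,225),9)"
```

```text
clock: 4.2
tcp_pos: [0.6059, -0.0195, 0.0299]
orientation: [3.134, -0.223, -0.0]
contact_force: [-0.2, -0.7, -0.3]
grip_width: 0.0512
gripper_force: 0.0
```

View pics/c4.png

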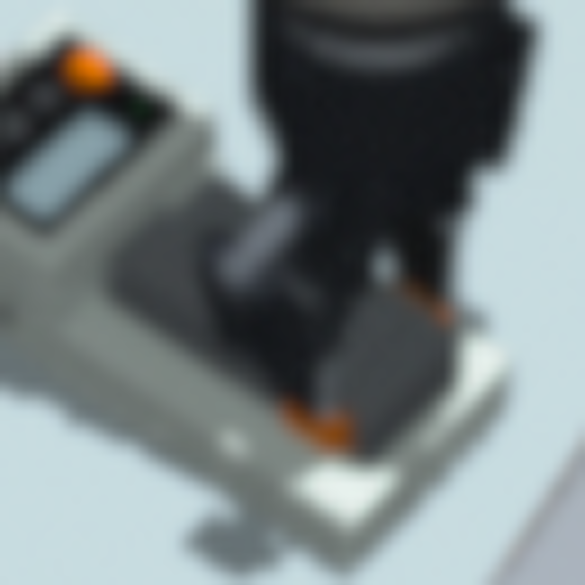

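The near fingertip at (297,400) sits just above the orange tab at (318,425). The fingers are above the tabs, so I'll open, go about 15 mm lower and 2 mm further back, then close again.

```bash
python3 -m jog '[{"rx":0,"ry":0,"rz":0,"x":0.04,"y":0,"z":0,"jaw":0.75},{"rx":0,"ry":0,"rz":0,"x":0,"y":0,"z":0,"jaw":0.75},{"rx":0,"ry":0,"rz":0,"x":0,"y":0,"z":-0.12,"jaw":0.75},{"rx":0,"ry":0,"rz":0,"x":0,"y":0,"z":-0.13,"jaw":0.75},{"rx":0,"ry":0,"rz":0,"x":0,"y":0,"z":0,"jaw":0.5},{"rx":0,"ry":0,"rz":0,"x":0,"y":0,"z":0,"jaw":0.4},{"rx":0,"ry":0,"rz":0,"x":0,"y":0,"z":0,"jaw":0.35}]' 20; python3 -m jog '[{"rx":0,"ry":0,"rz":0,"x":0,"y":0,"z":0,"jaw":0.3}]'
```

```text
clock: 5.12
tcp_pos: [0.6084, -0.0195, 0.015]
orientation: [3.134, -0.223, 0.0]
contact_force: [-0.2, -0.1, 0.2]
grip_width: 0.0578
gripper_force: 5.3
clock: 5.25
tcp_pos: [0.6084, -0.0195, 0.0153]
orientation: [3.134, -0.223, 0.0]
contact_force: [-1.1, -0.5, 2.4]
grip_width: 0.0558
gripper_force: 6.2
```

```bash
python3 -m jog '[{"rx":0,"ry":0,"rz":0,"x":0,"y":0,"z":0,"jaw":0.1},{"rx":0,"ry":0,"rz":0,"x":0,"y":0,"z":0,"jaw":0},{"rx":0,"ry":0,"rz":0,"x":0,"y":0,"z":0,"jaw":0},{"rx":0,"ry":0,"rz":0,"x":0,"y":0,"z":0,"jaw":0}]' 25
```

```text
clock: 5.75
tcp_pos: [0.6091, -0.0195, 0.0161]
orientation: [-3.134, 0.223, -0.003]
contact_force: [-2.1, 0.4, 8.0]
grip_width: 0.0479
gripper_force: 24.5
```

```bash
python3 -c "
from h import *
save('scene','c5.png',(240,160,305,225),9)"
```

```text
(no output)
```

View pics/c5.png

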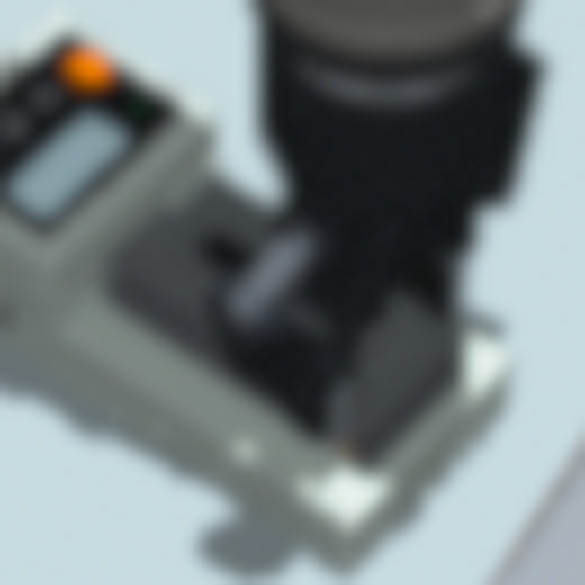

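The near finger now covers the tab, with only an orange sliver visible at (348,447), so both tabs are squeezed. Next I'll swing the rear up.

```bash
python3 -m jog '[{"rx":-0.042,"ry":-0.3,"rz":0,"x":0.01,"y":0,"z":0.08,"jaw":0},{"rx":-0.042,"ry":-0.3,"rz":0,"x":0.01,"y":0,"z":0.08,"jaw":0},{"rx":0,"ry":0,"rz":0,"x":0,"y":0,"z":0,"jaw":0}]' ; python3 -m jog '[{"rx":-0.042,"ry":-0.3,"rz":0,"x":0.01,"y":0,"z":0.08,"jaw":0},{"rx":-0.042,"ry":-0.3,"rz":0,"x":0.01,"y":0,"z":0.08,"jaw":0},{"rx":-0.014,"ry":-0.1,"rz":0,"x":0,"y":0,"z":0.02,"jaw":0},{"rx":0,"ry":0,"rz":0,"x":0,"y":0,"z":0,"jaw":0},{"rx":0,"ry":0,"rz":0,"x":0,"y":0,"z":0,"jaw":0}]'
```

```text
clock: 6.18
tcp_pos: [0.609, -0.0193, 0.0249]
orientation: [3.122, -0.221, 0.165]
contact_force: [0.1, 1.0, 0.7]
grip_width: 0.0477
gripper_force: 26.0
clock: 6.8
tcp_pos: [0.6108, -0.0196, 0.0351]
orientation: [3.098, -0.22, 0.355]
contact_force: [-0.5, -0.1, 0.4]
grip_width: 0.048
gripper_force: 26.1
```

```bash
python3 -m jog '[{"rx":0,"ry":0,"rz":0,"x":0.11,"y":-0.016,"z":0.02,"jaw":0},{"rx":0,"ry":0,"rz":0,"x":0.11,"y":-0.016,"z":0.02,"jaw":0},{"rx":0,"ry":0,"rz":0,"x":0,"y":0,"z":0,"jaw":0}]'; python3 -m jog '[{"rx":0,"ry":0,"rz":0,"x":0,"y":0,"z":0.3,"jaw":0},{"rx":0,"ry":0,"rz":0,"x":0,"y":0,"z":0.4,"jaw":0},{"rx":0,"ry":0,"rz":0,"x":0,"y":0,"z":0.4,"jaw":0},{"rx":0,"ry":0,"rz":0,"x":0,"y":0,"z":0,"jaw":0},{"rx":0,"ry":0,"rz":0,"x":0,"y":0,"z":0,"jaw":0}]';python3 -c "
from h import *
im=cv2.resize(grab_frame('top')[130:230:,205:305,::-1],(400,400),interpolation=2)
im2=cv2.resize(grab_frame('scene')[140:240,220:320,::-1],(400,400),interpolation=2)
cv2.imwrite('pics/c6.png',np.hstack([im,im2]))"
```

```text
clock: 7.18
tcp_pos: [0.6235, -0.0213, 0.0372]
orientation: [3.098, -0.22, 0.354]
contact_force: [-3.6, 1.5, 0.7]
grip_width: 0.0478
gripper_force: 25.4
clock: 7.8
tcp_pos: [0.6241, -0.0216, 0.1039]
orientation: [3.098, -0.22, 0.358]
contact_force: [-0.6, -0.3, -0.5]
grip_width: 0.0476
gripper_force: 26.5
```

View pics/c6.png

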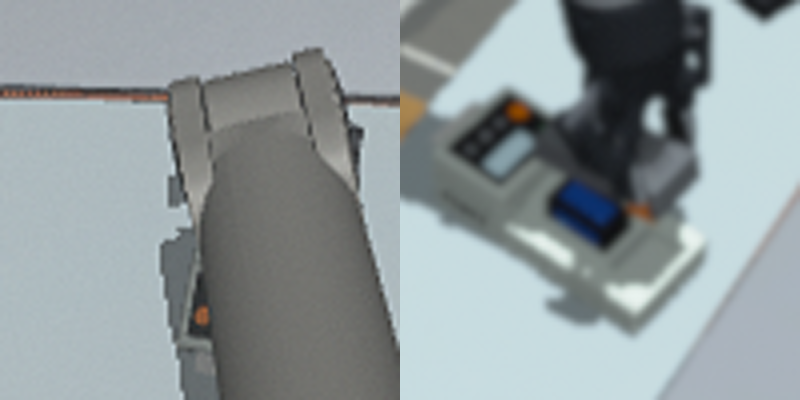

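The cover is held clear of the printer, right view around (660,190), and the blue battery is exposed at (590,205). Next I'll set the cover aside at about (0.60, 0.13).

```bash
python3 -m jog '[{"rx":0,"ry":0,"rz":0,"x":0,"y":0.5,"z":0.1,"jaw":0},{"rx":0,"ry":0,"rz":0,"x":-0.1,"y":0.7,"z":0,"jaw":0},{"rx":0.036,"ry":0.26,"rz":0,"x":-0.2,"y":0.7,"z":0,"jaw":0},{"rx":0,"ry":0,"rz":0,"x":-0.1,"y":0.6,"z":0,"jaw":0},{"rx":0,"ry":0,"rz":0,"x":0,"y":0,"z":0,"jaw":0},{"rx":0,"ry":0,"rz":0,"x":0,"y":0,"z":-0.6,"jaw":0},{"rx":0,"ry":0,"rz":0,"x":0,"y":0,"z":-0.6,"jaw":0},{"rx":0,"ry":0,"rz":0,"x":0,"y":0,"z":0,"jaw":0}]'; python3 -m jog '[{"rx":0,"ry":0,"rz":0,"x":0,"y":0,"z":-0.2,"jaw":0},{"rx":0,"ry":0,"rz":0,"x":0,"y":0,"z":-0.1,"jaw":0},{"rx":0,"ry":0,"rz":0,"x":0,"y":0,"z":0,"jaw":0}]'
```

```text
clock: 8.9
tcp_pos: [0.5973, 0.1265, 0.0345]
orientation: [3.105, -0.221, 0.276]
contact_force: [-0.8, -0.6, -1.4]
grip_width: 0.0477
gripper_force: 26.5
clock: 9.28
tcp_pos: [0.6001, 0.1285, 0.0199]
orientation: [3.108, -0.221, 0.286]
contact_force: [0.2, 0.1, -0.5]
grip_width: 0.0478
gripper_force: 26.5
```

```bash
python3 -m jog '[{"rx":0,"ry":0,"rz":0,"x":0,"y":0,"z":-0.15,"jaw":0},{"rx":0,"ry":0,"rz":0,"x":0,"y":0,"z":0,"jaw":0},{"rx":0,"ry":0,"rz":0,"x":0,"y":0,"z":0,"jaw":0}]'; python3 -m jog '[{"rx":0,"ry":0,"rz":0,"x":0,"y":0,"z":-0.07,"jaw":0},{"rx":0,"ry":0,"rz":0,"x":0,"y":0,"z":0,"jaw":0}]';python3 -m jog '[{"rx":0,"ry":0,"rz":0,"x":0,"y":0,"z":-0.05,"jaw":0},{"rx":0,"ry":0,"rz":0,"x":0,"y":0,"z":0,"jaw":0}]'
```

```text
clock: 9.65
tcp_pos: [0.6, 0.1286, 0.0107]
orientation: [3.108, -0.221, 0.286]
contact_force: [1.5, 0.7, -0.4]
grip_width: 0.0476
gripper_force: 26.5
clock: 9.9
tcp_pos: [0.5997, 0.1285, 0.0062]
orientation: [3.108, -0.221, 0.285]
contact_force: [-0.4, 0.6, -1.7]
grip_width: 0.0477
gripper_force: 26.5
clock: 10.15
tcp_pos: [0.5998, 0.1285, 0.0032]
orientation: [3.108, -0.221, 0.285]
contact_force: [-0.7, 0.7, -0.8]
grip_width: 0.0474
gripper_force: 26.5
```

```bash
python3 -m jog '[{"rx":0,"ry":0,"rz":0,"x":0,"y":0,"z":-0.04,"jaw":0},{"rx":0,"ry":0,"rz":0,"x":0,"y":0,"z":0,"jaw":0}]'; python3 -m jog '[{"rx":0,"ry":0,"rz":0,"x":0,"y":0,"z":-0.04,"jaw":0},{"rx":0,"ry":0,"rz":0,"x":0,"y":0,"z":0,"jaw":0}]'
```

```text
clock: 10.4
tcp_pos: [0.5998, 0.1285, 0.0009]
orientation: [3.108, -0.221, 0.285]
contact_force: [-0.1, -0.0, -1.2]
grip_width: 0.0475
gripper_force: 26.5
clock: 10.65
tcp_pos: [0.6002, 0.1286, -0.0011]
orientation: [3.108, -0.221, 0.286]
contact_force: [-0.0, 0.1, 1.1]
grip_width: 0.0479
gripper_force: 26.7
```

```bash
python3 -m jog '[{"rx":0,"ry":0,"rz":0,"x":0,"y":0,"z":-0.01,"jaw":0.3},{"rx":0,"ry":0,"rz":0,"x":0,"y":0,"z":0,"jaw":0.5},{"rx":0,"ry":0,"rz":0,"x":0,"y":0,"z":0,"jaw":0.9},{"rx":0,"ry":0,"rz":0,"x":0,"y":0,"z":0,"jaw":0.9},{"rx":0,"ry":0,"rz":0,"x":0,"y":0,"z":0,"jaw":0.9},{"rx":0,"ry":0,"rz":0,"x":0,"y":0,"z":0,"jaw":0.9}]'; python3 -m jog '[{"rx":0,"ry":0,"rz":0,"x":0,"y":0,"z":0.5,"jaw":0.9},{"rx":0,"ry":0,"rz":0,"x":0,"y":0,"z":0.8,"jaw":0.9},{"rx":0,"ry":0,"rz":0,"x":0,"y":0,"z":0.8,"jaw":0.9},{"rx":0.145,"ry":1,"rz":0,"x":-0.2,"y":-0.5,"z":0,"jaw":0.9},{"rx":0.006,"ry":0.04,"rz":0,"x":-0.2,"y":-0.7,"z":0,"jaw":0.9},{"rx":0,"ry":0,"rz":0,"x":-0.2,"y":-0.7,"z":0,"jaw":0.9},{"rx":0,"ry":0,"rz":0,"x":-0.1,"y":-0.4,"z":0,"jaw":0.5},{"rx":0,"ry":0,"rz":0,"x":0,"y":0,"z":0,"jaw":0.5}]'
```

```text
clock: 11.4
tcp_pos: [0.6, 0.1286, -0.0019]
orientation: [3.108, -0.221, 0.286]
contact_force: [-0.3, -0.4, -0.5]
grip_width: 0.0811
gripper_force: 0.0
clock: 12.4
tcp_pos: [0.5574, -0.012, 0.1241]
orientation: [3.133, -0.229, -0.001]
contact_force: [-0.1, 0.6, 0.3]
grip_width: 0.0642
gripper_force: 0.0
```

```bash
python3 -m jog '[{"rx":0,"ry":0,"rz":0,"x":0,"y":0,"z":-0.7,"jaw":0.5},{"rx":0,"ry":0,"rz":0,"x":0,"y":0,"z":-0.6,"jaw":0.5},{"rx":0,"ry":0,"rz":0,"x":0,"y":0,"z":-0.27,"jaw":0.5},{"rx":0,"ry":0,"rz":0,"x":0,"y":0,"z":0,"jaw":0.5}]' 20;  python3 -m jog '[{"rx":0,"ry":0,"rz":0,"x":0,"y":0,"z":0,"jaw":0},{"rx":0,"ry":0,"rz":0,"x":0,"y":0,"z":0,"jaw":-0.2},{"rx":0,"ry":0,"rz":0,"x":0,"y":0,"z":0,"jaw":-0.4},{"rx":0,"ry":0,"rz":0,"x":0,"y":0,"z":0,"jaw":-0.6},{"rx":0,"ry":0,"rz":0,"x":0,"y":0,"z":0,"jaw":-0.6}]'
```

```text
clock: 12.9
tcp_pos: [0.5576, -0.0084, 0.0292]
orientation: [-3.133, 0.221, 0.003]
contact_force: [-0.0, -0.1, 0.4]
grip_width: 0.064
gripper_force: 0.0
clock: 13.52
tcp_pos: [0.558, -0.0095, 0.0301]
orientation: [-3.133, 0.223, -0.0]
contact_force: [0.0, 0.3, 0.4]
grip_width: 0.0169
gripper_force: 0.0
```

The jaws closed above the battery, so the tips sit about 28 mm above the reported TCP, matching the earlier pictures. I'll open and go lower.

```bash
python3 -m jog '[{"rx":0,"ry":0,"rz":0,"x":-0.02,"y":-0.05,"z":0,"jaw":0.4},{"rx":0,"ry":0,"rz":0,"x":0,"y":0,"z":0,"jaw":0.4},{"rx":0,"ry":0,"rz":0,"x":0,"y":0,"z":0,"jaw":0.4},{"rx":0,"ry":0,"rz":0,"x":0,"y":0,"z":-0.13,"jaw":0.4},{"rx":0,"ry":0,"rz":0,"x":0,"y":0,"z":-0.13,"jaw":0.4},{"rx":0,"ry":0,"rz":0,"x":0,"y":0,"z":0,"jaw":0.4}]' 20;  python3 -m jog '[{"rx":0,"ry":0,"rz":0,"x":0,"y":0,"z":0,"jaw":0},{"rx":0,"ry":0,"rz":0,"x":0,"y":0,"z":0,"jaw":-0.2},{"rx":0,"ry":0,"rz":0,"x":0,"y":0,"z":0,"jaw":-0.4},{"rx":0,"ry":0,"rz":0,"x":0,"y":0,"z":0,"jaw":-0.5},{"rx":0,"ry":0,"rz":0,"x":0,"y":0,"z":0,"jaw":-0.5}]'
```

```text
clock: 14.28
tcp_pos: [0.5559, -0.0124, 0.0133]
orientation: [-3.133, 0.222, 0.003]
contact_force: [0.0, 0.2, 0.5]
grip_width: 0.0602
gripper_force: 0.0
clock: 14.9
tcp_pos: [0.5571, -0.0122, 0.0146]
orientation: [-3.133, 0.222, -0.001]
contact_force: [-0.3, 1.3, 2.8]
grip_width: 0.0295
gripper_force: 21.2
```

```bash
python3 -m jog '[{"rx":0,"ry":0,"rz":0,"x":0,"y":0,"z":0.4,"jaw":-0.5},{"rx":0,"ry":0,"rz":0,"x":0,"y":0,"z":0.8,"jaw":-0.5},{"rx":0,"ry":0,"rz":-0.25,"x":-0.05,"y":0.7,"z":0.1,"jaw":-0.5},{"rx":0,"ry":0,"rz":-0.25,"x":-0.1,"y":0.9,"z":0,"jaw":-0.5},{"rx":0,"ry":0,"rz":-0.25,"x":-0.1,"y":0.9,"z":0,"jaw":-0.5},{"rx":0,"ry":0,"rz":-0.25,"x":-0.1,"y":0.9,"z":0,"jaw":-0.5},{"rx":0,"ry":0,"rz":0,"x":-0.05,"y":0.9,"z":0,"jaw":-0.5},{"rx":0,"ry":0,"rz":0,"x":0,"y":0.75,"z":0,"jaw":-0.5}]';  python3 -m jog '[{"rx":0,"ry":0,"rz":0,"x":0,"y":0,"z":0,"jaw":-0.5},{"rx":0,"ry":0,"rz":0,"x":0,"y":0,"z":0,"jaw":-0.5}]'
```

```text
clock: 15.9
tcp_pos: [0.5318, 0.2926, 0.092]
orientation: [-3.102, 0.493, 0.001]
contact_force: [0.1, -0.3, -1.2]
grip_width: 0.0296
gripper_force: 20.8
clock: 16.15
tcp_pos: [0.5326, 0.2893, 0.0917]
orientation: [3.101, -0.495, -0.001]
contact_force: [0.8, -1.3, -1.2]
grip_width: 0.0292
gripper_force: 20.8
```

```bash
python3 -m jog '[{"rx":0,"ry":0,"rz":0,"x":0,"y":0.06,"z":-0.5,"jaw":-0.5},{"rx":0,"ry":0,"rz":0,"x":0,"y":0,"z":-0.5,"jaw":-0.5},{"rx":0,"ry":0,"rz":0,"x":0,"y":0,"z":-0.3,"jaw":-0.5},{"rx":0,"ry":0,"rz":0,"x":0,"y":0,"z":-0.1,"jaw":-0.5},{"rx":0,"ry":0,"rz":0,"x":0,"y":0,"z":0,"jaw":-0.5}]';  python3 -m jog '[{"rx":0,"ry":0,"rz":0,"x":0,"y":0,"z":-0.08,"jaw":-0.5},{"rx":0,"ry":0,"rz":0,"x":0,"y":0,"z":0,"jaw":-0.5}]'; python3 -m jog '[{"rx":0,"ry":0,"rz":0,"x":0,"y":0,"z":-0.06,"jaw":-0.5},{"rx":0,"ry":0,"rz":0,"x":0,"y":0,"z":0,"jaw":-0.5}]'
```

```text
clock: 16.77
tcp_pos: [0.5331, 0.2938, 0.0085]
orientation: [-3.101, 0.496, -0.0]
contact_force: [0.0, 0.5, -0.9]
grip_width: 0.0292
gripper_force: 20.8
clock: 17.02
tcp_pos: [0.5329, 0.2943, 0.0038]
orientation: [-3.101, 0.495, -0.001]
contact_force: [0.4, 0.1, -1.6]
grip_width: 0.0294
gripper_force: 20.8
clock: 17.27
tcp_pos: [0.5326, 0.2941, -0.0002]
orientation: [-3.102, 0.495, 0.0]
contact_force: [0.1, -0.9, -1.7]
grip_width: 0.0294
gripper_force: 20.8
```

```bash
python3 -m jog '[{"rx":0,"ry":0,"rz":0,"x":0,"y":0,"z":-0.04,"jaw":-0.5},{"rx":0,"ry":0,"rz":0,"x":0,"y":0,"z":0,"jaw":-0.5}]'; python3 -m jog '[{"rx":0,"ry":0,"rz":0,"x":0,"y":0,"z":0,"jaw":-0.2},{"rx":0,"ry":0,"rz":0,"x":0,"y":0,"z":0,"jaw":0.2},{"rx":0,"ry":0,"rz":0,"x":0,"y":0,"z":0,"jaw":0.2},{"rx":0,"ry":0,"rz":0,"x":0,"y":0,"z":0.3,"jaw":0.2},{"rx":0,"ry":0,"rz":0,"x":0,"y":0,"z":0.8,"jaw":0.4},{"rx":0,"ry":0,"rz":0,"x":0,"y":0,"z":0.8,"jaw":0.4},{"rx":0,"ry":0,"rz":0,"x":0.3,"y":-0.7,"z":0.5,"jaw":0.9},{"rx":0,"ry":0,"rz":0,"x":0.3,"y":-0.7,"z":0,"jaw":0.9}]'
```

```text
clock: 17.52
tcp_pos: [0.5326, 0.2941, -0.0027]
orientation: [-3.102, 0.495, 0.0]
contact_force: [0.4, 0.4, -0.7]
grip_width: 0.0293
gripper_force: 20.8
clock: 18.52
tcp_pos: [0.5712, 0.2108, 0.1464]
orientation: [-3.098, 0.492, -0.01]
contact_force: [0.6, -0.3, -0.5]
grip_width: 0.0812
gripper_force: 0.0
```

```bash
python3 -m jog '[{"rx":0,"ry":0,"rz":0.25,"x":-0.1,"y":-1,"z":0.3,"jaw":0.9},{"rx":0,"ry":0,"rz":0.25,"x":-0.1,"y":-1,"z":0.3,"jaw":0.9},{"rx":0,"ry":0,"rz":0.25,"x":-0.1,"y":-1,"z":0.3,"jaw":0.9},{"rx":0,"ry":0,"rz":0.25,"x":-0.1,"y":-1,"z":0,"jaw":0.9},{"rx":0,"ry":0,"rz":0,"x":-0.1,"y":-1,"z":0,"jaw":0.9},{"rx":0,"ry":0,"rz":0,"x":-0.1,"y":-1,"z":0,"jaw":0.9},{"rx":0,"ry":0,"rz":0,"x":-0.1,"y":-1,"z":0,"jaw":0.9},{"rx":0,"ry":0,"rz":0,"x":-0.1,"y":-1,"z":0,"jaw":0.9}]'; python3 -m jog '[{"rx":0,"ry":0,"rz":0,"x":0,"y":-0.5,"z":0,"jaw":0.9},{"rx":0,"ry":0,"rz":0,"x":0,"y":0,"z":0,"jaw":0.9}]'; python3 -c "
from h import *
a=grab_frame('top');b=grab_frame('scene');np.savez('f2.npz',a=a,b=b)
im=cv2.resize(a[150:235,155:290,::-1],None,fx=5.9,fy=5.9,interpolation=2)[:390]
print(im.shape)
c=cv2.resize(b[120:235,220:330,::-1],None,fx=3.6,fy=3.6,interpolation=2)
cv2.imwrite('pics/v.png',cv2.resize(a[150:235,155:290,::-1],None,fx=5.9,fy=5.9,interpolation=2))"
```

```text
clock: 19.52
tcp_pos: [0.5207, -0.2704, 0.1968]
orientation: [-3.133, 0.222, -0.003]
contact_force: [1.3, 0.2, -0.5]
grip_width: 0.0811
gripper_force: 0.0
clock: 19.77
tcp_pos: [0.52, -0.3019, 0.1964]
orientation: [3.133, -0.231, 0.002]
contact_force: [-0.4, 0.7, -0.2]
grip_width: 0.0812
gripper_force: 0.0
(390, 796, 3)
```

View pics/v.png

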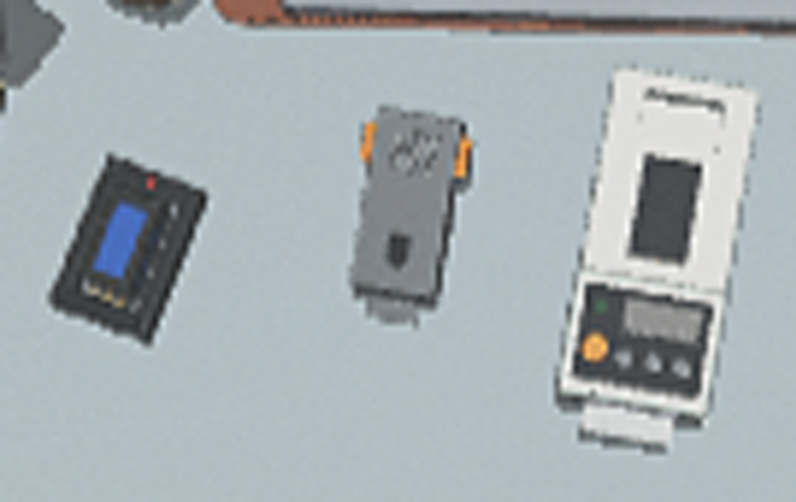

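Top view: the battery (blue, 120,240) lies in the cradle and the printer hasn't moved. The cover stands with its tabs at (367,142) and (462,157). I'll check the cover's position relative to my grasp.

```bash
python3 -c "
from h import *
f=lambda u,v,z:ray('top',u/5.9+155,v/5.9+150,z).round(4)
print(f(681.5,118.5,.056),f(414.5,150,.037))
a=f(634,110,.056);b=f(729,127,.056);c=f(367,142,.037);d=f(462,157,.037);print(a,b,c,d,np.arctan2((a-b)[0],(a-b)[1]),np.arctan2((c-d)[0],(c-d)[1]))"
```

```text
[ 0.6046 -0.02    0.056 ] [0.5871 0.1293 0.037 ]
[0.6089 0.0064 0.056 ] [ 0.6004 -0.0464  0.056 ] [0.5912 0.1562 0.037 ] [0.5837 0.1025 0.037 ] 0.15961538005976972 0.13876717437062797
```

```bash
python3 -m jog '[{"rx":0,"ry":0,"rz":0.03,"x":0.2,"y":1,"z":0,"jaw":0.8},{"rx":0,"ry":0,"rz":0,"x":0.2,"y":1,"z":0,"jaw":0.8},{"rx":0,"ry":0,"rz":0,"x":0.2,"y":1,"z":0,"jaw":0.8},{"rx":0,"ry":0,"rz":0,"x":0.2,"y":1,"z":0,"jaw":0.8},{"rx":-0.074,"ry":-0.52,"rz":0,"x":0.2,"y":1,"z":0,"jaw":0.8},{"rx":-0.074,"ry":-0.52,"rz":0,"x":0.2,"y":1,"z":0,"jaw":0.8},{"rx":0,"ry":0,"rz":0,"x":0.13,"y":1,"z":-0.5,"jaw":0.8},{"rx":0,"ry":0,"rz":0,"x":0,"y":0.2,"z":-0.8,"jaw":0.8}]'; python3 -m jog '[{"rx":0,"ry":0,"rz":0,"x":0,"y":0,"z":0,"jaw":0.8},{"rx":0,"ry":0,"rz":0,"x":0,"y":0,"z":0,"jaw":0.8}]'
```

```text
clock: 20.88
tcp_pos: [0.6006, 0.1379, 0.1215]
orientation: [3.115, -0.198, 0.294]
contact_force: [0.4, -0.8, -0.9]
grip_width: 0.0764
gripper_force: 0.0
clock: 21.12
tcp_pos: [0.6006, 0.1287, 0.121]
orientation: [3.109, -0.213, 0.288]
contact_force: [1.3, 0.2, 0.1]
grip_width: 0.0771
gripper_force: 0.0
```

```bash
python3 -m jog '[{"rx":0,"ry":0,"rz":-0.03,"x":0,"y":0,"z":-0.8,"jaw":0.8},{"rx":0,"ry":0,"rz":0,"x":0,"y":0,"z":-0.8,"jaw":0.8},{"rx":0,"ry":0,"rz":0,"x":0,"y":0,"z":-0.35,"jaw":0.8},{"rx":0,"ry":0,"rz":0,"x":0,"y":0,"z":0,"jaw":0.8},{"rx":0,"ry":0,"rz":0,"x":0,"y":0,"z":0,"jaw":0.8}]'
```

```text
clock: 21.75
tcp_pos: [0.6021, 0.1287, 0.0048]
orientation: [3.108, -0.223, 0.291]
contact_force: [0.3, 0.5, 0.3]
grip_width: 0.0769
gripper_force: 0.0
```

```bash
python3 -m jog '[{"rx":0,"ry":0,"rz":0,"x":-0.03,"y":0,"z":-0.1,"jaw":0.8},{"rx":0,"ry":0,"rz":0,"x":0,"y":0,"z":0,"jaw":0.5},{"rx":0,"ry":0,"rz":0,"x":0,"y":0,"z":0,"jaw":0.35},{"rx":0,"ry":0,"rz":0,"x":0,"y":0,"z":0,"jaw":0.2},{"rx":0,"ry":0,"rz":0,"x":0,"y":0,"z":0,"jaw":0},{"rx":0,"ry":0,"rz":0,"x":0,"y":0,"z":0,"jaw":0},{"rx":0,"ry":0,"rz":0,"x":0,"y":0,"z":0,"jaw":0},{"rx":0,"ry":0,"rz":0,"x":0,"y":0,"z":0,"jaw":0}]' 25
```

```text
clock: 22.75
tcp_pos: [0.6001, 0.1296, -0.002]
orientation: [3.109, -0.221, 0.291]
contact_force: [-0.9, -0.4, 9.3]
grip_width: 0.0476
gripper_force: 27.3
```

```bash
python3 -m jog '[{"rx":0,"ry":0,"rz":0,"x":0,"y":0,"z":0.4,"jaw":0},{"rx":0,"ry":0,"rz":0,"x":0,"y":0,"z":0.8,"jaw":0},{"rx":0,"ry":0,"rz":0,"x":0,"y":0,"z":0.8,"jaw":0},{"rx":-0.032,"ry":-0.23,"rz":0,"x":0.2,"y":-0.5,"z":0,"jaw":0},{"rx":0,"ry":0,"rz":0,"x":0.1,"y":-0.7,"z":0,"jaw":0},{"rx":0,"ry":0,"rz":0,"x":0.1,"y":-0.7,"z":0,"jaw":0},{"rx":0,"ry":0,"rz":0,"x":0,"y":-0.6,"z":0,"jaw":0},{"rx":0,"ry":0,"rz":0,"x":0,"y":0,"z":0,"jaw":0}]'; python3 -m jog '[{"rx":0,"ry":0,"rz":0,"x":0,"y":0,"z":0,"jaw":0},{"rx":0,"ry":0,"rz":0,"x":0,"y":0,"z":0,"jaw":0}]'
```

```text
clock: 23.75
tcp_pos: [0.6216, -0.0257, 0.1161]
orientation: [3.096, -0.23, 0.346]
contact_force: [0.2, 1.3, -1.9]
grip_width: 0.0477
gripper_force: 32.9
clock: 24.0
tcp_pos: [0.6223, -0.0193, 0.1163]
orientation: [3.1, -0.217, 0.348]
contact_force: [0.9, -0.3, -1.2]
grip_width: 0.0472
gripper_force: 32.9
```

```bash
python3 -m jog '[{"rx":0,"ry":-0.03,"rz":-0.01,"x":0.05,"y":-0.04,"z":0,"jaw":0},{"rx":0,"ry":0,"rz":0,"x":0,"y":0,"z":-0.6,"jaw":0},{"rx":0,"ry":0,"rz":0,"x":0,"y":0,"z":-0.5,"jaw":0},{"rx":0,"ry":0,"rz":0,"x":0,"y":0,"z":0,"jaw":0},{"rx":0,"ry":0,"rz":0,"x":0,"y":0,"z":0,"jaw":0}]'
```

```text
clock: 24.62
tcp_pos: [0.6262, -0.0231, 0.0514]
orientation: [3.098, -0.222, 0.359]
contact_force: [-0.2, -0.1, 0.5]
grip_width: 0.0479
gripper_force: 32.9
```

```bash
python3 -m jog '[{"rx":0,"ry":0,"rz":0,"x":0,"y":0.02,"z":-0.12,"jaw":0},{"rx":0,"ry":0,"rz":0,"x":0,"y":0,"z":-0.11,"jaw":0},{"rx":0,"ry":0,"rz":0,"x":0,"y":0,"z":0,"jaw":0}]'; python3 -m jog '[{"rx":0,"ry":0,"rz":0,"x":-0.1,"y":0.014,"z":-0.015,"jaw":0},{"rx":0,"ry":0,"rz":0,"x":-0.1,"y":0.014,"z":-0.015,"jaw":0},{"rx":0,"ry":0,"rz":0,"x":-0.05,"y":0.007,"z":-0.01,"jaw":0},{"rx":0,"ry":0,"rz":0,"x":0,"y":0,"z":0,"jaw":0}]'
```

```text
clock: 25.0
tcp_pos: [0.6249, -0.0223, 0.0361]
orientation: [3.098, -0.223, 0.355]
contact_force: [0.8, 0.1, -1.4]
grip_width: 0.0475
gripper_force: 32.8
clock: 25.5
tcp_pos: [0.6119, -0.0204, 0.0353]
orientation: [3.097, -0.223, 0.362]
contact_force: [4.0, -1.7, 1.0]
grip_width: 0.0479
gripper_force: 33.7
```

```bash
python3 -m jog '[{"rx":0.042,"ry":0.3,"rz":0,"x":-0.015,"y":0,"z":-0.08,"jaw":0},{"rx":0.042,"ry":0.3,"rz":0,"x":-0.01,"y":0,"z":-0.08,"jaw":0},{"rx":0,"ry":0,"rz":0,"x":0,"y":0,"z":0,"jaw":0}]'; python3 -m jog '[{"rx":0.042,"ry":0.3,"rz":0,"x":-0.01,"y":0,"z":-0.08,"jaw":0},{"rx":0,"ry":0,"rz":0,"x":0,"y":0,"z":0,"jaw":0}]'
```

```text
clock: 25.88
tcp_pos: [0.6105, -0.0203, 0.0248]
orientation: [3.119, -0.226, 0.196]
contact_force: [4.5, -0.8, 0.7]
grip_width: 0.0476
gripper_force: 33.6
clock: 26.12
tcp_pos: [0.609, -0.0201, 0.0198]
orientation: [3.127, -0.226, 0.113]
contact_force: [4.9, -0.1, -1.6]
grip_width: 0.0474
gripper_force: 33.5
```

```bash
python3 -m jog '[{"rx":0.042,"ry":0.3,"rz":0,"x":0,"y":0,"z":-0.05,"jaw":0},{"rx":0.014,"ry":0.12,"rz":0,"x":0,"y":0,"z":-0.03,"jaw":0},{"rx":0,"ry":0,"rz":0,"x":0,"y":0,"z":0,"jaw":0},{"rx":0,"ry":0,"rz":0,"x":0,"y":0,"z":0,"jaw":0}]'
```

```text
clock: 26.62
tcp_pos: [0.6072, -0.0199, 0.0156]
orientation: [3.133, -0.225, -0.006]
contact_force: [-1.6, -0.3, 7.1]
grip_width: 0.0476
gripper_force: 31.5
```

```bash
python3 -m jog '[{"rx":0,"ry":0,"rz":0,"x":0,"y":0,"z":-0.02,"jaw":0},{"rx":0,"ry":0,"rz":0,"x":0,"y":0,"z":0,"jaw":0}]'; python3 -m jog '[{"rx":0,"ry":0,"rz":0,"x":0,"y":0,"z":0,"jaw":0.2},{"rx":0,"ry":0,"rz":0,"x":0,"y":0,"z":0,"jaw":0.3},{"rx":0,"ry":0,"rz":0,"x":0,"y":0,"z":0,"jaw":0.4}]'; python3 -m jog '[{"rx":0,"ry":0,"rz":0,"x":0,"y":0,"z":0,"jaw":0.8},{"rx":0,"ry":0,"rz":0,"x":0,"y":0,"z":0,"jaw":0.8},{"rx":0,"ry":0,"rz":0,"x":0,"y":0,"z":0,"jaw":0.8},{"rx":0,"ry":0,"rz":0,"x":0,"y":0,"z":0,"jaw":0.8}]'
```

```text
clock: 26.88
tcp_pos: [0.6071, -0.0199, 0.0152]
orientation: [3.132, -0.225, -0.006]
contact_force: [-4.8, -0.5, 15.0]
grip_width: 0.0478
gripper_force: 31.5
clock: 27.25
tcp_pos: [0.6071, -0.0198, 0.0134]
orientation: [3.133, -0.225, -0.007]
contact_force: [0.5, 1.1, -0.6]
grip_width: 0.0596
gripper_force: 4.5
clock: 27.75
tcp_pos: [0.6082, -0.0202, 0.0137]
orientation: [3.133, -0.226, -0.006]
contact_force: [0.1, 0.7, 0.4]
grip_width: 0.0768
gripper_force: 0.0
```

```bash
python3 -m jog '[{"rx":0,"ry":0,"rz":0,"x":0,"y":0,"z":0.5,"jaw":0.8},{"rx":0,"ry":0,"rz":0,"x":0,"y":0,"z":1,"jaw":0.8},{"rx":0,"ry":0,"rz":0,"x":0,"y":0,"z":1,"jaw":0.8},{"rx":0,"ry":0,"rz":0,"x":-0.2,"y":-1,"z":0.5,"jaw":0.8},{"rx":0,"ry":0,"rz":0,"x":-0.2,"y":-1,"z":0,"jaw":0.8},{"rx":0,"ry":0,"rz":0,"x":-0.2,"y":-1,"z":0,"jaw":0.8},{"rx":0,"ry":0,"rz":0,"x":-0.2,"y":-1,"z":0,"jaw":0.8},{"rx":0,"ry":0,"rz":0,"x":-0.2,"y":-1,"z":0,"jaw":0.8}]'; python3 -m jog '[{"rx":0,"ry":0,"rz":0,"x":0,"y":0,"z":0,"jaw":0.8},{"rx":0,"ry":0,"rz":0,"x":0,"y":0,"z":0,"jaw":0.8}]'; python3 - <<'E'
from h import *
a=grab_frame('top');f=np.load('f2.npz')
n=cv2.resize(a[150:235,155:290,::-1],None,fx=5.9,fy=5.9,interpolation=2)
o=cv2.imread('pics/t1.png')
def og(im,x0,x1,y0,y1):
    h=cv2.cvtColor(im,cv2.COLOR_BGR2HSV)[y0:y1,x0:x1]
    m=(h[...,0]>8)&(h[...,0]<22)&(h[...,1]>140)&(h[...,2]>120);y,x=np.nonzero(m);return len(x),x.mean()+x0,y.mean()+y0
for nm,im in(('old',o),('new',n)):print(nm,og(im,600,660,70,160),og(im,700,760,80,170),og(im,560,620,300,380))
# grey-hood mask front/rear extents along its axis (dark roof arrow patch)
d=np.abs(n.astype(int)-o.astype(int)).sum(2)[60:290,590:770];print('diff',d.mean(),(d>90).mean())
p=n[170:260,630:700].mean(2);q=o[170:260,630:700].mean(2)
print(cv2.phaseCorrelate(q.astype(np.float32),p.astype(np.float32)))
P=n[60:290,590:770].mean(2);Q=o[60:290,590:770].mean(2);print(cv2.phaseCorrelate(Q.astype(np.float32),P.astype(np.float32)))
E
```

```text
clock: 28.75
tcp_pos: [0.5486, -0.317, 0.1915]
orientation: [3.133, -0.225, -0.005]
contact_force: [1.1, 0.4, 0.2]
grip_width: 0.0768
gripper_force: 0.0
clock: 29.0
tcp_pos: [0.5492, -0.3147, 0.1911]
orientation: [-3.133, 0.226, 0.006]
contact_force: [-0.1, 0.2, -1.0]
grip_width: 0.077
gripper_force: 0.0
old (283, np.float64(632.7137809187279), np.float64(109.14134275618375)) (254, np.float64(728.7559055118111), np.float64(124.72834645669292)) (411, np.float64(594.07299270073), np.float64(347.35036496350364))
new (260, np.float64(633.25), np.float64(113.15)) (229, np.float64(730.0131004366813), np.float64(128.13973799126637)) (456, np.float64(592.5723684210526), np.float64(349.99122807017545))
diff 43.01309178743961 0.09504830917874396
((-0.6440445243733919, 0.24254538436213835), 0.40913448881955794)
((-0.30688566138800866, 0.34964851000829356), 0.32666784502841806)
```

```bash
python3 - <<'E'
from h import *
b=grab_frame('scene');n=cv2.resize(b[110:230,215:305,::-1],None,fx=5,fy=5,interpolation=2);o=cv2.imread('pics/s1.png')
for nm,im in(('old',o),('new',n)):
    h=cv2.cvtColor(im,cv2.COLOR_BGR2HSV);m=((h[...,0]>3)&(h[...,0]<20)&(h[...,1]>130)&(h[...,2]>130)).astype(np.uint8);m[:, :60]=0
    k,_,st,ce=cv2.connectedComponentsWithStats(m);print(nm,[(int(s[4]),c.round(1).tolist()) for s,c in zip(st[1:],ce[1:]) if s[4]>60])
E
```

```text
old [(535, [171.9, 289.6]), (803, [299.0, 479.3])]
new [(553, [169.9, 288.5]), (819, [295.8, 479.0])]
```

```bash
python3 -c "
from bench import r
print(r.hand_in())"
```

```text
the job is handed in; nothing more can be done
None
```

I handed the job in at about 29 s, and the hand-in gave no verdict. The battery is in the charging cradle, the cover is back home with both tabs sprung out, and the printer was barely moved (a millimetre or two in the pictures).

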